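Open the gear pot

ROBOT

A 7-joint arm with a two-finger parallel gripper is mounted at the origin on a cart in front of the work surface, level with it; the furniture and walls round the work are solid. World frame = base frame: x ahead of the robot, y to its left, z up, the work surface at z = 0. Lengths are in m, angles in rad, forces in N, time in s.
With the tool pointing down it reaches from about 0.4 to 0.875 m from the base axis. Payload 19.3 kg.
Tool frame: the origin (TCP) lies on the centre line of the jaws, within the pads' length; the fingertips stand 19 mm ahead of it and the grasp point (between the pads) is the TCP; z points along the fingers, y is the line along which they close (so a half turn about z gives the same grasp; the last joint's range is limited). The gripper opens to 85 mm and grips with 20 to 120 N. Pads are 22 mm wide; open, the fingers measure 114 mm over their backs; the gripper's body (76 mm by 85 mm) begins 54 mm behind the grasp point. The pads swing forward as they close: fully open they stand 13 mm farther back than shut.
Start: joints at [-1.257, 0.521, -0.036, 1.599, 0.021, 1.021, -0.113], TCP at [0.234, 0.58, 0.25] pointing down, gripper open.
Joint ranges: [-2.91, 2.91], [-0.3, 2.13], [-1.5, 1.42], [0.17, 2.43], [-1.26, 4.41], [0.16, 1.93], [-2.52, 2.52]. Speed limits (rad/s): [1.89, 1.89, 2.39, 2.39, 3.01, 3.01, 3.01].

INTERFACE

Orientations are given as a unit quaternion [x, y, z, w].
In Python, from cell import arm gives the robot as it stands.
- The arm moves only by the tool arm_command, never from a script. Its argument "steps" is text: rows parted by semicolons, each of 7 numbers parted by spaces: the shift along the tool's x, y, z in cm, then the turn, a rotation vector about the tool's x, y, z in degrees, then the closure, from 0 (fully open) to 1 (shut). A call has 1 to 8 rows; each row shifts and turns the commanded pose from where the row before left it, along the tool's axes as they then stand; what a row does not reach is not made up. A row lasts 1/8 s, in which the tool goes at most 62.5 mm and 10.7 degrees, less where a joint would pass 70% of its speed; a pose out of reach is approached as far as the arm can. A call is refused whole if a number of a shift passes 6.25 or a number of a turn 10.7, either way. A call with a gripper value outside its range is refused whole. The fingers move at their own pace and stop on an object; "newtons" is the grip in N (left out, the last holds). Time passes only in rows, so rows that do not move let the fingers close. It gives the time, the measured TCP pose, the force, the opening and the grip force at its end, in the units of the state.
- arm.state(): the state, without advancing time (a new reading comes with each control period).
- arm.capture(name): name is "side" or "top" or "wrist"; returns the picture (480x640x3 uint8, red, green, blue); there is no depth.
- arm.calibration(name): a dict with "camera_matrix" (3x3 intrinsics, pixels), "R" (3x3) and "t" (3): a world point X has camera coordinates R X + t; the wrist camera has in their place "mount" (4x4, takes a point from camera to tool coordinates, whose origin is the TCP and whose axes are the flange's). Camera axes: x right, y down, z forward; pixel columns grow to the right and rows downward; lengths in m; the calibration is good to about 2 mm. A picture is of the moment at which its call begins: read the wrist's pose just before it. calibration takes no time and is no camera call.
- arm.job_done(): hands the job in; it is judged then, once.
The state is a dict: "time_s": time; "joints": joint angles; "qd": joint speeds; "joint_torque": joint torques, N m; "eef_pos": TCP position; "orientation": TCP orientation; "ft_force": force on the tool from outside, world axes, zero at the start; "ft_torque": the same for the moment, N m; "width": opening from 0.0 (shut) to 1.0 (fully open); "grasp_force": force on a finger pad.
Only numpy, scipy, OpenCV 4.12 (cv2) and the standard library are available. Lean on these libraries where they do the work, as an engineer would, in place of code of your own. Each camera call takes 0.05 s, during which the arm holds its last target. There are 200 camera calls.

TASK

Open the gear pot: push the red hold-down finger aside until it is well clear of the lid, then lift the lid off by its knob and set it down, knob up, flat on the cork pad, all of it on the pad. Set it down rather than dropping it, leave the finger swung aside and the gear in the pot, and leave everything else on the bench where it is.

Things in the scene. Friction and masses are not known exactly. Their poses are not given: they have to be found in the camera images.
- pot: Round steel pot bolted to the bench (cannot move), open at the top, with a dark foot plate. Origin at the centre of its underside on the bench; z up. Outer diameter 94 mm, wall 4 mm, rim 72 mm above the bench, inner floor 10 mm above it. Its own -x direction points from the pot's axis to the pivot post of the hold-down finger (roughly towards the robot).
- hinge (a point): Point on the vertical pivot axis of the hold-down finger, 70 mm from the pot's axis in the pot's -x direction, 85 mm above the bench (middle of the bar's thickness). The hub round it is 20 mm across, with a small nut up to 95 mm above the bench.
- peg (a point): Centre of the black upright peg on the outer end of the hold-down finger: 14 mm diameter, 36 mm tall, from 89 to 125 mm above the bench, 55 mm from the pivot axis. The finger is a flat red bar, 12 mm wide, 8 mm thick (81 to 89 mm above the bench); on the other side of the pivot it reaches 38 mm, over the lid's edge, 3 mm above the lid, so that the lid cannot come off. Push the peg sideways to swing it.
- holddown (a joint): Swing angle of the hold-down finger in rad about the vertical pivot. 0: it points at the pot's axis, over the lid (starts between 0 and 0.25, lid blocked). Grows as the finger turns clockwise seen from above, the only way it turns, so that the peg, nearest the robot, moves to the robot's left; end stop at 1.7. From about 0.95 it is clear of the lid. It turns under light friction (about 1 N at the peg), has no spring and stays where it is left.
- lid: Loose round aluminium lid, 0.15 to 0.31 kg. Origin at the centre of the underside of its spigot, z up through the knob. From the origin up: spigot 74 mm diameter, 8 mm deep (fits loosely in the 86 mm mouth of the pot); plate 100 mm diameter from 8 to 14 mm; thin stem 14 mm diameter; knob. On the pot its origin is 64 mm above the bench; set down knob up it rests on the spigot.
- knob (a point): Centre of the lid's black round knob, on the lid's axis, 34 mm above the lid's origin: 28 mm diameter, 22 mm tall (11 mm above and below this point). The lid's plate is 20 mm below this point.
- pad: Flat square cork pad fixed on the bench, 170 x 170 mm, 4 mm thick. Origin at the centre of its underside, on the bench; x and y along its sides, z up.
- gear: Steel spur gear, 52 mm across, 20 mm high, lying in the pot under the lid; origin at the centre of its underside.
- oil_bottle: Bystander: small white oil bottle with a red spout, 42 mm across, 126 tall; origin at the centre of its underside.
- spanner: Bystander: steel combination spanner lying flat, 164 mm long; origin at the centre of its underside.
- screw_box: Bystander: small brown cardboard box, 45 x 64 x 41 mm; origin at the centre of its underside.
- tape_roll: Bystander: black tape roll lying flat, 63 mm across, 18 high; origin at the centre of its underside.
- bush: Bystander: brass flanged bush standing upright, 30 mm across and high; origin at the centre of its underside.
- marker: Bystander: blue marker pen lying flat, 130 mm long, 18 thick; origin at the centre of its underside.
- screwdriver: Bystander: black-handled screwdriver lying flat, 191 mm long; origin at the centre of its underside.
Not all that is in view belongs to the job. There is more than one size of the lid; the job needs the middle-sized.

How it is judged:
By the outcome, as a careful person would: the job done as asked, in the order asked, and still so for the second after the job is handed in, with the robot touching nothing.
It also fails if it takes over 61 s, if anything falls off the work surface, if the arm or the gripper's body presses on something with over 40 N, if the wrist force passes 120 N, or if a joint passes its speed limit or range.

## Working session

There is one attempt and no reset: what is moved stays moved. The work goes in short steps, Python scripts to look and compute and a tool call to move; the robot and the scene stay as the last step left them, time stands still between calls to the robot, and variables do not carry over. Pictures are saved under pics/ and viewed, at most 10 in all, crops included, and the job is handed in when it is done.

Besides the shell and the picture viewer there is one more tool, called after "Emit:" by a JSON object that holds its "name" and its "arguments", one argument or row to a line. arm_command: Moves the arm, as the interface text tells. Its arguments: {"type":"object","properties":{"steps":{"type":"string"},"newtons":{"type":"number"}},"required":["steps"]}

```bash
mkdir -p pics
python3 - <<'E'
from cell import arm
import cv2
for n in("side","top"):
    cv2.imwrite(f"pics/{n}0.png",arm.capture(n)[:,:,::-1]); c=arm.calibration(n); print(n,c)
print(arm.state())
print(arm.calibration("wrist"))
E
```

```text
side {'camera_matrix': array([[494.34500912,   0.        , 316.21947409],
       [  0.        , 494.34500912, 240.03216726],
       [  0.        ,   0.        ,   1.        ]]), 'R': array([[-0.99606322, -0.08775204,  0.0125555 ],
       [-0.04325576,  0.35751154, -0.93290645],
       [ 0.07737571, -0.9297769 , -0.35989988]]), 't': array([0.59442189, 0.02771161, 1.26457353])}
top {'camera_matrix': array([[550.92764308,   0.        , 325.53437388],
       [  0.        , 550.92764308, 242.72740944],
       [  0.        ,   0.        ,   1.        ]]), 'R': array([[ 0.0241452 , -0.99937328,  0.02588561],
       [-0.98295626, -0.02845296, -0.18162442],
       [ 0.18224711, -0.02105907, -0.98302722]]), 't': array([0.19069203, 0.57592024, 1.31459046])}
{'time_s': 0.1, 'joints': array([-1.25720747,  0.5219764 , -0.03632282,  1.59992566,  0.02118442,
        1.02111014, -0.11280287]), 'qd': array([ 7.92392459e-05, -2.52325541e-03, -8.92977819e-04, -2.13150202e-03,
       -8.97489271e-04,  4.50653174e-04,  1.29621815e-03]), 'joint_torque': array([ 4.00347286e-03, -9.28481412e+01,  1.98430717e
[... 223 characters left out ...]
-05]), 'ft_force': array([-0.2410632 , -0.91587562,  1.01756328]), 'ft_torque': array([-0.02799184, -0.02488571,  0.0196246 ]), 'grasp_force': 0.0, 'width': 1.0021388779794282}
{'camera_matrix': array([[414.65318278,   0.        , 314.62515077],
       [  0.        , 414.65318278, 238.32041098],
       [  0.        ,   0.        ,   1.        ]]), 'mount': array([[-2.80175775e-04, -9.56967837e-01, -2.90193867e-01,
         7.28488450e-02],
       [ 9.99999951e-01, -2.26927098e-04, -2.17143895e-04,
         1.05191588e-03],
       [ 1.41946871e-04, -2.90193914e-01,  9.56967853e-01,
        -1.22728647e-01],
       [ 0.00000000e+00,  0.00000000e+00,  0.00000000e+00,
         1.00000000e+00]])}
```

View pics/top0.png

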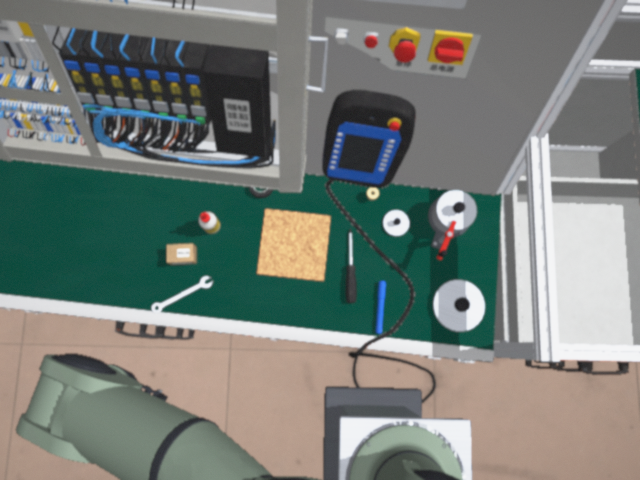

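View pics/side0.png

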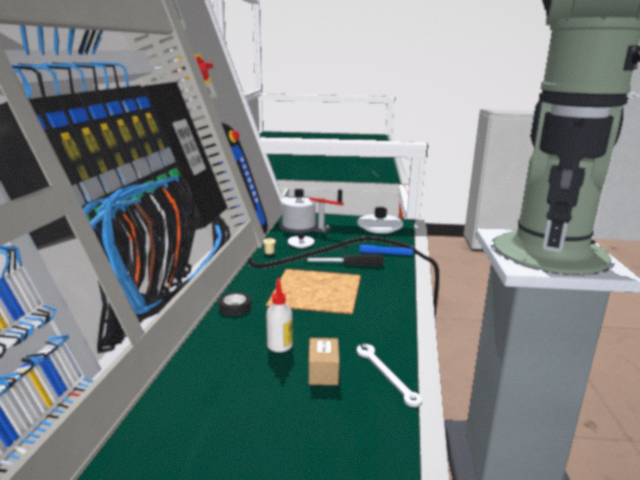

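Top: the pot with its lid is at about (456,211), knob (459,208), red finger from (453,225) to (440,257), and the pad spans (258–330, 209–282). The lids at (396,222) and (459,305) are decoys. The side view shows the pot at about (298,212), with its peg at (339,196). Next I'll zoom in and triangulate.

```bash
cat > h.py <<'E'
import numpy as np,cv2
from cell import arm
def ray(n,p,st=None):
    c=arm.calibration(n);K=c["camera_matrix"];d=np.linalg.solve(K,[p[0],p[1],1.])
    if n=="wrist":
        from scipy.spatial.transform import Rotation as Ro
        R=Ro.from_quat(st["orientation"]).as_matrix();M=c["mount"]
        return R@M[:3,3]+st["eef_pos"],R@M[:3,:3]@d
    return -c["R"].T@c["t"],c["R"].T@d
def onz(n,p,z,st=None):
    o,d=ray(n,p,st);return o+d*(z-o[2])/d[2]
def tri(a,b):
    (o1,d1),(o2,d2)=a,b
    A=np.stack([d1,-d2],1);s=np.linalg.lstsq(A,o2-o1,rcond=None)[0]
    p,q=o1+s[0]*d1,o2+s[1]*d2;return (p+q)/2,np.linalg.norm(p-q)
def blobs(m,amin=15):
    n,l,s,c=cv2.connectedComponentsWithStats(m.astype(np.uint8))
    return [(s[i].tolist(),c[i].round(1).tolist()) for i in range(1,n) if s[i][4]>=amin]
E
python3 - <<'E'
from h import *
t=cv2.imread("pics/top0.png");s=cv2.imread("pics/side0.png")
a=cv2.resize(t[170:290,395:515],(590,590),interpolation=cv2.INTER_CUBIC)
a=cv2.resize(t[180:270,420:490],(400,514),interpolation=cv2.INTER_CUBIC)
b=cv2.resize(s[170:260,275:345],(400,514),interpolation=cv2.INTER_CUBIC)
cv2.imwrite("pics/z0.png",np.hstack([a,b]))
hsv=cv2.cvtColor(t,cv2.COLOR_BGR2HSV)
m=(hsv[...,0]>8)&(hsv[...,0]<22)&(hsv[...,1]>80)&(hsv[...,2]>120);m[:,:240]=0;m[:200]=0;m[:,350:]=0
c=max(cv2.findContours(m.astype(np.uint8),0,2)[0],key=cv2.contourArea)
r=cv2.minAreaRect(c);print(r)
P=np.array([onz("top",p,.004) for p in cv2.boxPoints(r)]);print(P.round(4),P.mean(0))
hs=cv2.cvtColor(s,cv2.COLOR_BGR2HSV)
m=(hs[...,0]>8)&(hs[...,0]<22)&(hs[...,1]>80)&(hs[...,2]>120);m[:265]=0;m[320:]=0;m[:,:265]=0;m[:,365:]=0
c=max(cv2.findContours(m.astype(np.uint8),0,2)[0],key=cv2.contourArea)
q=cv2.approxPolyDP(c,6,True)[:,0];print([ (p.tolist(),onz("side",p,.004).round(3)) for p in q])
E
```

```text
((293.469482421875, 244.27439880371094), (67.9154052734375, 66.70064544677734), 6.34019136428833)
[[0.4946 0.3787 0.004 ]
 [0.6675 0.3678 0.004 ]
 [0.6529 0.1928 0.004 ]
 [0.4802 0.2076 0.004 ]] [0.5738109  0.28671075 0.004     ]
[([280, 278], array([0.655, 0.245, 0.004])), ([292, 308], array([0.611, 0.376, 0.004])), ([351, 313], array([0.496, 0.383, 0.004])), ([360, 277], array([0.48 , 0.22 , 0.004])), ([286, 269], array([0.649, 0.197, 0.004]))]
```

View pics/z0.png

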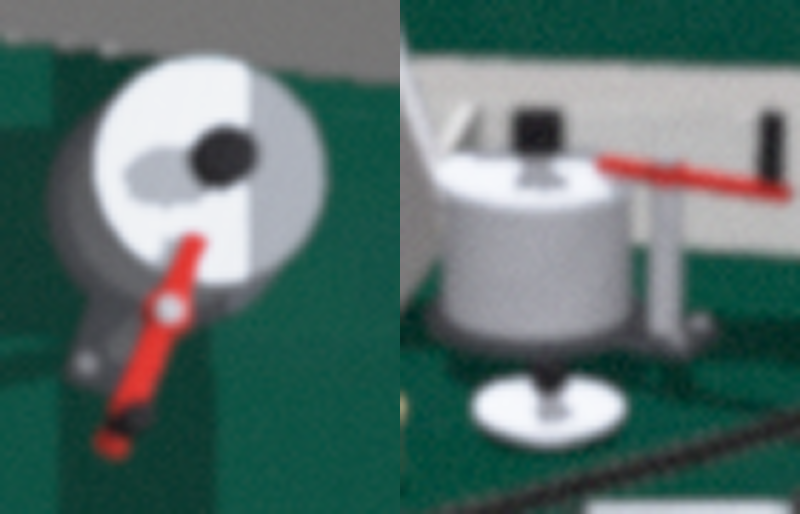

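Zoomed in: top knob centre is about (458.9,207.3), nut (449.8,233.9), peg about (442.5,253.5). Side knob is about (299,193), nut (322,200), peg (339.7,195.5).

Run:
```python
from h import *
for n,a,b in (("knob",(458.9,207.3),(299.0,192.9)),("nut",(449.8,233.9),(321.9,199.8)),("pegmid",(442.8,253.5),(339.7,195.5))):
    p,g=tri(ray("top",a),ray("side",b));print(n,p.round(4),g.round(4))
print("nut on z.095",onz("top",(449.8,233.9),.095),"knobtop",onz("top",(458.9,207.3),.103),"lid plate c",onz("top",(420+210/5.714,180+171/5.714),.078),"pegmid",onz("top",(442.8,253.5),.107))
for n in("top","side"): print(n,ray(n,(0,0))[0])
s=arm.state()
from scipy.spatial.transform import Rotation as R
print(R.from_quat(s["orientation"]).as_matrix().round(3))
```

```text
knob [ 0.6579 -0.1157  0.097 ] 0.0024
nut [ 0.5925 -0.0951  0.0856] 0.0042
pegmid [ 0.5416 -0.0725  0.106 ] 0.0016
nut on z.095 [ 0.59273967 -0.09285304  0.095     ] knobtop [ 0.65755235 -0.11414652  0.103     ] lid plate c [ 0.65721799 -0.11544019  0.078     ] pegmid [ 0.54217342 -0.07227198  0.107     ]
top [0.32191979 0.2346432  1.3919432 ]
side [0.4954332  1.21802577 0.47350893]
[[-0.927  0.374 -0.   ]
 [ 0.374  0.927 -0.001]
 [-0.    -0.001 -1.   ]]
```

The three points agree with the text: knob to hinge 68 mm, hinge to peg 55 mm. I'll align the tool with the world and travel there.

Emit:
{"name": "arm_command", "arguments": {
  "steps": "0 0 0 0 0 -7.3 1; 0 0 0 0 0 -7.3 1; 0 0 0 0 0 -7.3 1; -4 -4 0 0 0 0 1; -4 -4 0 0 0 0 1; -4 -4 0 0 0 0 1; -4 -4 0 0 0 0 1; -4 -4 0 0 0 0 1"
}}

```text
time_s: 1.1
eef_pos: [0.4348, 0.3777, 0.2502]
orientation: [0.001, 1.0, -0.0, -0.0]
ft_force: [1.0, 0.5, -0.1]
width: -0.001
grasp_force: 0.0
```

Emit:
{"name": "arm_command", "arguments": {
  "steps": "-2 -5 0 0 0 0 1; -2 -5 0 0 0 0 1; -1 -6 0 0 0 0 1; 0 -6 0 0 0 0 1; 0 -6 0 0 0 0 1; 0 -6 0 0 0 0 1; 0 -6 0 0 0 0 1; 0 -6 0 0 0 0 1"
}}

```text
time_s: 2.1
eef_pos: [0.4826, -0.0828, 0.2503]
orientation: [0.001, 1.0, -0.0, 0.0]
ft_force: [0.8, 1.0, 0.2]
width: -0.003
grasp_force: 0.0
```

Emit:
{"name": "arm_command", "arguments": {
  "steps": "-1 -2 0 0 0 0 1; 0 0 0 0 0 0 1; 0 0 0 0 0 0 1"
}}

```text
time_s: 2.48
eef_pos: [0.4927, -0.1001, 0.2501]
orientation: [0.0, 1.0, 0.0, -0.0]
ft_force: [-0.4, 1.0, -0.2]
width: 0.001
grasp_force: 0.0
```

Run:
```python
from h import *
import pickle
s=arm.state();pickle.dump(s,open("s1.pkl","wb"));im=arm.capture("wrist")[:,:,::-1];cv2.imwrite("pics/w1.png",im);print(s["eef_pos"])
```

```text
[ 0.49270576 -0.10007511  0.25007289]
```

View pics/w1.png

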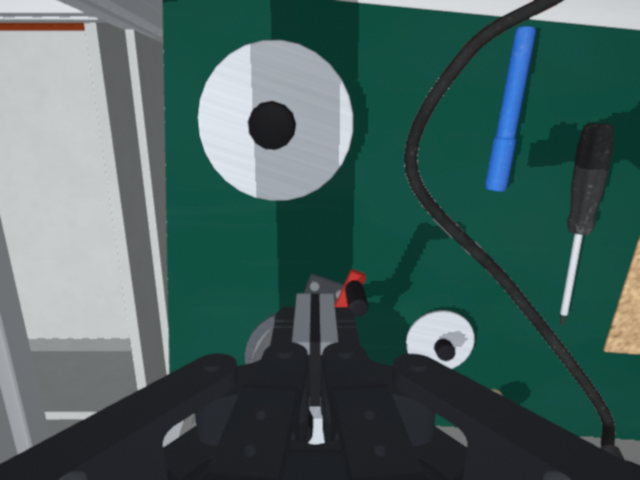

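The wrist view shows the peg's top at about (357,302), the small decoy lid at (440,340), and the large decoy well behind.

Run:
```python
from h import *
import pickle
s=pickle.load(open("s1.pkl","rb"))
print(onz("wrist",(357,303),.125,s),tri(ray("wrist",(354,294),s),ray("top",(442.8,253.5))))
print("big knob",onz("wrist",(272,125),.06,s),"small",onz("wrist",(445,349),.04,s))
```

```text
[ 0.53953902 -0.0718013   0.125     ] (array([ 0.54202311, -0.07221928,  0.10614796]), np.float64(0.0007534658375034263))
big knob [ 0.4286516  -0.13048286  0.06      ] small [0.62654863 0.01925568 0.04      ]
```

Emit:
{"name": "arm_command", "arguments": {
  "steps": "-2 -1 0 0 0 0 1; -2 -1 2 0 0 0 1; 0 0 4 0 0 0 1; 0 0 4 0 0 0 1; 0 0 3.3 0 0 0 1; 0 0 0 0 0 0 1; 0 0 0 0 0 0 1"
}}

```text
time_s: 3.4
eef_pos: [0.5335, -0.1206, 0.1185]
orientation: [0.0, 1.0, -0.0, 0.001]
ft_force: [-0.1, -0.6, 0.8]
width: -0.005
grasp_force: 0.0
```

Emit:
{"name": "arm_command", "arguments": {
  "steps": "0 1.5 0 0 0 0 1; 0 1.5 0 0 0 0 1; -0.4 1.3 0 0 0 0 1; -0.4 1.2 0 0 0 0 1; -0.6 0.9 0 0 0 0 1; -0.7 0.8 0 0 0 0 1; -1 0.6 0 0 0 0 1; 0 0 0 0 0 0 1"
}}

```text
time_s: 4.4
eef_pos: [0.5649, -0.0425, 0.1172]
orientation: [0.0, 1.0, 0.0, 0.0]
ft_force: [-0.0, -0.4, 0.5]
width: -0.001
grasp_force: 0.0
```

Emit:
{"name": "arm_command", "arguments": {
  "steps": "-0.8 0.4 0 0 0 0 1; -0.8 0.2 0 0 0 0 1; -0.5 0 0 0 0 0 1; 0 0 0 0 0 0 1; 0 0 0 0 0 0 1"
}}

```text
time_s: 5.03
eef_pos: [0.585, -0.0371, 0.1173]
orientation: [0.001, 1.0, -0.0, 0.0]
ft_force: [0.4, -0.9, 0.5]
width: 0.001
grasp_force: 0.0
```

Run:
```python
from h import *
t=arm.capture("top")[:,:,::-1];s=arm.capture("side")[:,:,::-1]
a=cv2.resize(t[180:270,420:490],(400,514),interpolation=cv2.INTER_CUBIC)
b=cv2.resize(s[170:260,275:345],(400,514),interpolation=cv2.INTER_CUBIC)
cv2.imwrite("pics/z1.png",np.hstack([a,b]));print(arm.state()["ft_force"])
```

```text
[-0.08617546  0.60879143 -0.6806389 ]
```

View pics/z1.png

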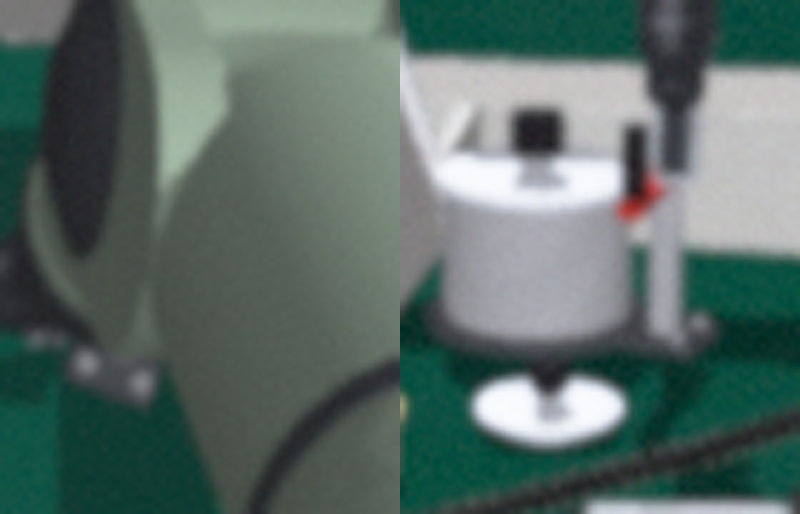

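The finger now stands at about 1.5 rad: side-view peg at (316,197), bar clear of the lid. I'll back off, rise, open and move over the knob.

Emit:
{"name": "arm_command", "arguments": {
  "steps": "2 0 0 0 0 0 1; 0 0 -5 0 0 0 0.5; 0 0 -5 0 0 0 0; -3.7 -2.6 0 0 0 0 0; -3.8 -2.6 0 0 0 0 0; -1.8 -2.6 0 0 0 0 0; 0 0 0 0 0 0 0; 0 0 0 0 0 0 0"
}}

```text
time_s: 6.12
eef_pos: [0.6576, -0.1147, 0.2171]
orientation: [0.001, 1.0, 0.0, -0.0]
ft_force: [-0.2, 0.0, -0.7]
width: 0.998
grasp_force: 0.0
```

Run:
```python
from h import *
import pickle
s=arm.state();pickle.dump(s,open("s2.pkl","wb"));im=arm.capture("wrist")[:,:,::-1];cv2.imwrite("pics/w2.png",im);print(s["eef_pos"],s["width"])
```

```text
[ 0.65756481 -0.11474255  0.21711572] 0.9975961060715234
```

View pics/w2.png

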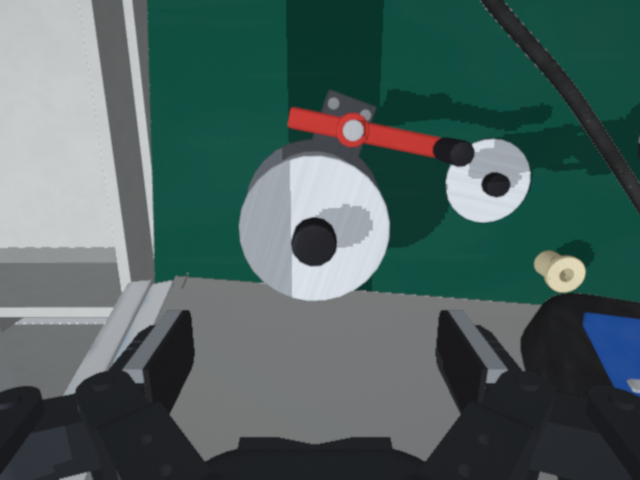

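The knob's top is at about (314,243), the finger is swung clear, and the pads straddle the knob. Cross-checking the knob position now.

Run:
```python
from h import *
import pickle
s=pickle.load(open("s2.pkl","rb"))
im=cv2.imread("pics/w2.png");m=(im.max(2)<60);m[:205]=0;m[275:]=0;m[:,:270]=0;m[:,350:]=0
b=blobs(m,300);print(b)
print(onz("wrist",(314,242),.109,s),tri(ray("wrist",(314,242),s),ray("top",(458.9,207.3))),tri(ray("wrist",(314,242),s),ray("side",(299,190))))
print("peg",onz("wrist",(460,153),.125,s),"nut",onz("wrist",(353,130),.095,s),"tip",onz("wrist",(291,117),.085,s))
```

```text
[([292, 218, 44, 47, 1603], [313.9, 241.3])]
[ 0.65720752 -0.11454236  0.109     ] (array([ 0.65839055, -0.1144185 ,  0.10272246]), np.float64(0.0015092218055667778)) (array([ 0.65737432, -0.11457593,  0.10572889]), np.float64(0.0016326905292536283))
peg [ 0.60482565 -0.03998695  0.125     ] nut [ 0.59453008 -0.09212061  0.095     ] tip [ 0.58742194 -0.12798909  0.085     ]
```

Emit:
{"name": "arm_command", "arguments": {
  "steps": "0 0 4 0 0 0 0; 0 0 4 0 0 0 0; 0 0 2.5 0 0 0 0; 0 0 1 0 0 0 0; 0 0 0 0 0 0 0; 0 0 0 0 0 0 0.6; 0 0 0 0 0 0 1; 0 0 0 0 0 0 1",
  "newtons": 50
}}

```text
time_s: 7.18
eef_pos: [0.6581, -0.1152, 0.1029]
orientation: [0.001, 1.0, -0.0, 0.0]
ft_force: [-0.4, 0.1, 0.4]
width: 0.374
grasp_force: 0.0
```

Emit:
{"name": "arm_command", "arguments": {
  "steps": "0 0 0 0 0 0 1; 0 0 0 0 0 0 1; 0 0 0 0 0 0 1"
}}

```text
time_s: 7.55
eef_pos: [0.6581, -0.1153, 0.103]
orientation: [0.001, 1.0, -0.0, 0.0]
ft_force: [-2.3, 1.4, 6.4]
width: 0.312
grasp_force: 48.8
```

Emit:
{"name": "arm_command", "arguments": {
  "steps": "0 0 -0.5 0 0 0 1; 0 0 -1 0 0 0 1; 0 0 -2 0 0 0 1; 0 0 -3 0 0 0 1; 0 0 -3 0 0 0 1; 0 0 -1 0 0 0 1; 0 0 0 0 0 0 1; 0 0 0 0 0 0 1"
}}

```text
time_s: 8.55
eef_pos: [0.6574, -0.1151, 0.2062]
orientation: [0.001, 1.0, 0.0, -0.001]
ft_force: [-1.5, -0.6, -2.2]
width: 0.309
grasp_force: 49.3
```

Run:
```python
from h import *
s=arm.capture("side")[:,:,::-1];w=arm.capture("wrist")[:,:,::-1];st=arm.state();print(st["ft_force"],st["eef_pos"],st["width"])
cv2.imwrite("pics/z2.png",np.hstack([cv2.resize(s[130:260,255:365],(400,473),interpolation=cv2.INTER_CUBIC),cv2.resize(w,(400,300))if 0 else cv2.copyMakeBorder(cv2.resize(w,(400,300)),0,173,0,0,0)]))
```

```text
[ 0.46744039 -0.64577369 -1.63765732] [ 0.65750628 -0.11508682  0.2061932 ] 0.31441080356005235
```

View pics/z2.png

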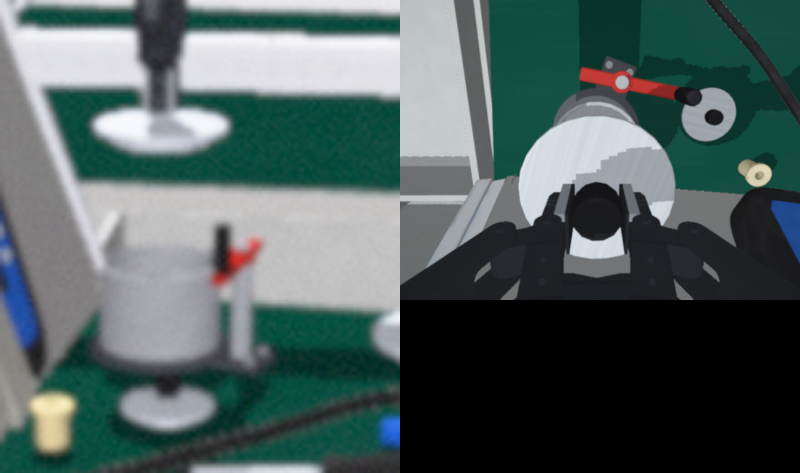

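The lid hangs level in the gripper, centred at about (160,128) in the left crop, and the pot is open. Now carrying it to the pad.

Emit:
{"name": "arm_command", "arguments": {
  "steps": "2 1 0 0 0 0 1; 3 3 0 0 0 0 1; 2.4 4 0 0 0 0 1; 1 5 0 0 0 0 1; 0 5 0 0 0 0 1; 0 5 0 0 0 0 1; 0 5 0 0 0 0 1; 0 5 0 0 0 0 1"
}}

```text
time_s: 9.65
eef_pos: [0.5741, 0.2165, 0.2068]
orientation: [0.001, 1.0, -0.0, -0.0]
ft_force: [0.5, -0.5, -1.8]
width: 0.309
grasp_force: 49.4
```

Emit:
{"name": "arm_command", "arguments": {
  "steps": "0 4 0 0 0 0 1; 0 2 0 0 0 0 1; 0 1.2 0 0 0 0 1; 0 0 2 0 0 0 1; 0 0 3 0 0 0 1; 0 0 3 0 0 0 1; 0 0 2 0 0 0 1; 0 0 0 0 0 0 1"
}}

```text
time_s: 10.65
eef_pos: [0.5742, 0.286, 0.1062]
orientation: [0.001, 1.0, -0.001, -0.001]
ft_force: [0.5, -0.1, -1.9]
width: 0.306
grasp_force: 49.4
```

Run:
```python
from h import *
t=arm.capture("top")[:,:,::-1];s=arm.capture("side")[:,:,::-1];w=arm.capture("wrist")[:,:,::-1];st=arm.state();print(st["ft_force"],st["eef_pos"],st["width"])
cv2.imwrite("pics/z3.png",np.hstack([cv2.resize(s[200:340,240:380],(400,400),interpolation=cv2.INTER_CUBIC),cv2.copyMakeBorder(cv2.resize(w,(400,300)),0,100,0,0,0)]))
```

```text
[ 0.49424545 -0.01603261 -1.85384228] [0.57522844 0.28697631 0.10841321] 0.3074253184610785
```

View pics/z3.png

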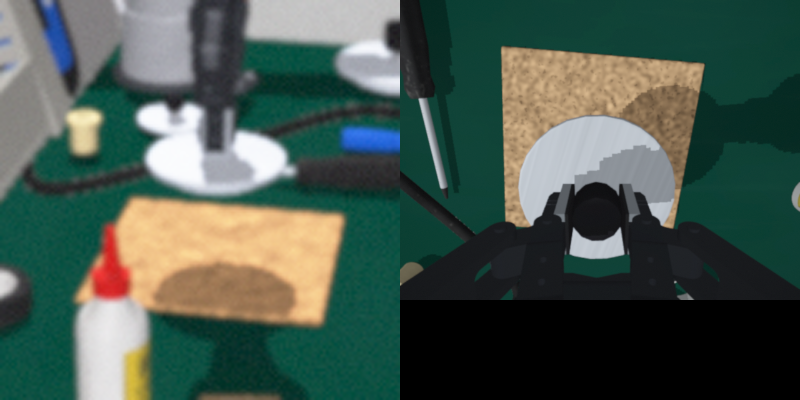

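The lid is level above the pad, and the pad shows all round it. Contact should come at about TCP z 0.043, so I'll lower most of the way and then creep.

Emit:
{"name": "arm_command", "arguments": {
  "steps": "0 0 2 0 0 0 1; 0 0 2 0 0 0 1; 0 0 1 0 0 0 1; 0 0 0.4 0 0 0 1; 0 0 0.3 0 0 0 1; 0 0 0.2 0 0 0 1; 0 0 0 0 0 0 1"
}}

```text
time_s: 11.68
eef_pos: [0.5747, 0.287, 0.0485]
orientation: [0.001, 1.0, 0.0, 0.0]
ft_force: [-0.1, -0.2, -2.3]
width: 0.309
grasp_force: 49.4
```

Emit:
{"name": "arm_command", "arguments": {
  "steps": "0 0 0.2 0 0 0 1; 0 0 0.1 0 0 0 1; 0 0 0.1 0 0 0 1; 0 0 0 0 0 0 1"
}}

```text
time_s: 12.18
eef_pos: [0.5746, 0.287, 0.0442]
orientation: [0.001, 1.0, -0.0, -0.0]
ft_force: [-0.2, 0.7, -1.2]
width: 0.306
grasp_force: 49.4
```

Emit:
{"name": "arm_command", "arguments": {
  "steps": "0 0 0.1 0 0 0 1; 0 0 0 0 0 0 1"
}}

```text
time_s: 12.42
eef_pos: [0.5745, 0.287, 0.0432]
orientation: [0.001, 1.0, -0.0, -0.0]
ft_force: [0.3, 0.6, -1.7]
width: 0.309
grasp_force: 49.4
```

Emit:
{"name": "arm_command", "arguments": {
  "steps": "0 0 0.1 0 0 0 1; 0 0 0 0 0 0 1"
}}

```text
time_s: 12.68
eef_pos: [0.5746, 0.287, 0.0429]
orientation: [0.001, 1.0, 0.0, 0.0]
ft_force: [-3.4, -1.7, 10.9]
width: 0.308
grasp_force: 50.7
```

Contact shows as Fz rising to +11 N at z 0.043. Release gradually and rise.

Emit:
{"name": "arm_command", "arguments": {
  "steps": "0 0 0 0 0 0 0.6; 0 0 0 0 0 0 0.4; 0 0 0 0 0 0 0; 0 0 0 0 0 0 0; 0 0 0 0 0 0 0; 0 0 0 0 0 0 0"
}}

```text
time_s: 13.42
eef_pos: [0.5746, 0.287, 0.0423]
orientation: [0.001, 1.0, -0.0, 0.0]
ft_force: [0.7, -0.6, 0.7]
width: 1.0
grasp_force: 0.0
```

Emit:
{"name": "arm_command", "arguments": {
  "steps": "0 0 -1 0 0 0 0; 0 0 -3 0 0 0 0; 0 0 -5 0 0 0 0; 0 0 -5 0 0 0 0; 0 0 -5 0 0 0 0; 5 0 0 0 0 0 0; 5 0 0 0 0 0 0; 0 0 0 0 0 0 0"
}}

```text
time_s: 14.42
eef_pos: [0.4718, 0.2876, 0.2335]
orientation: [-0.0, 1.0, 0.0, -0.0]
ft_force: [1.2, 0.3, 0.7]
width: 1.002
grasp_force: 0.0
```

Run:
```python
from h import *
t=arm.capture("top")[:,:,::-1];s=arm.capture("side")[:,:,::-1];w=arm.capture("wrist")[:,:,::-1];st=arm.state();print(st["ft_force"],st["eef_pos"],st["width"])
f=lambda i:cv2.resize(i,(400,300),interpolation=cv2.INTER_AREA)
cv2.imwrite("pics/z4.png",np.vstack([np.hstack([f(s[180:330,200:400]),f(w)]),np.hstack([f(t[120:420,120:520]),f(t[180:270,410:530])])]))
```

```text
[-0.58843312 -0.79636736  0.64757445] [0.47535516 0.28715268 0.23293987] 0.9992755941080393
```

View pics/z4.png

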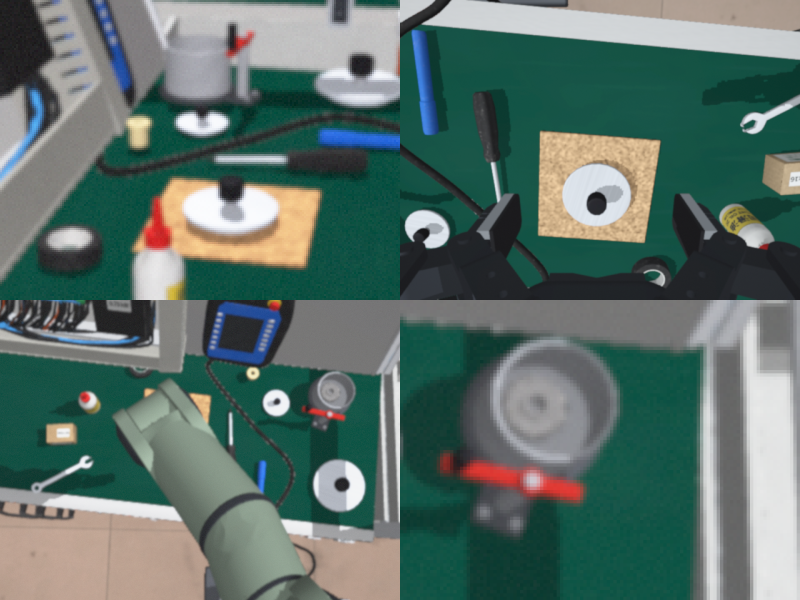

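The lid lies flat, knob up, in the middle of the pad (wrist crop, about (597,195)). The gear is still in the pot, the finger is aside, and the other items have not moved.

```bash
python3 -c "
from cell import arm
print(arm.job_done())"
```

```text
the job is handed in; nothing more can be done
None
```

The job is done and handed in at about 14.6 s: the finger is swung aside to about 1.4 rad, the lid is flat and knob up in the middle of the cork pad, the gear is still in the pot, and the final pictures show nothing else moved.

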